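# Take the mended dart out of the repair clamp and lay it in the tray

## Robot

A 7-joint arm with a two-finger parallel gripper is mounted at the origin on the work surface. World frame = base frame: x ahead of the robot, y to its left, z up, the work surface at z = 0. Lengths are in m, angles in rad, forces in N, time in s.
With the tool pointing down it reaches from about 0.425 to 0.875 m from the base axis. Payload 8.4 kg.
Tool frame: the origin (TCP) lies at the very end of the fingers, on their centre line; the grasp point (between the pads) lies 19 mm behind it (env.grasp_offset is the distance from the TCP to the grasp point, in m); z points along the fingers, y is the direction in which the jaws open and shut (so a half turn about z gives the same grasp; the last joint's range is limited). The gripper opens to 85 mm and grips with 20 to 120 N. Pads are 22 mm wide; open, the fingers measure 114 mm over their backs; the gripper's body (76 mm by 85 mm) begins 54 mm behind the grasp point. The pads swing forward as they close: fully open they stand 13 mm farther back than shut.
Start: joints at [-1.25, 0.333, 0.04, 1.465, -0.013, 1.343, -0.059], TCP at [0.265, 0.594, 0.231] pointing down, gripper open.
Joint ranges: [-2.58, 2.58], [-0.38, 2.09], [-1.3, 1.39], [0.25, 2.4], [-1.5, 4.64], [0.08, 2.09], [-2.65, 2.65]. Speed limits (rad/s): [2.22, 2.22, 2.79, 2.79, 3.14, 3.14, 3.14].

## Interface

Orientations are given as [roll, pitch, yaw] about the fixed x, y, z axes, in that order (R = Rz(yaw) Ry(pitch) Rx(roll)).
In Python, from station import env, imaging, workorder gives the robot as it stands. The module is installed in compiled form; this text tells all that it offers.
- The arm moves only by the tool servo_tool, never from a script. Its arguments are lists of equal length, an entry for each row: "turn": the turn, a rotation vector about the world's x, y, z in degrees, a list of three; "linear": the shift along the world's x, y, z in cm, a list of three; "grip": the finger opening in cm, from 0 to 8.54. A call has 1 to 12 rows; each row is the pose to reach, as a shift and turn from the pose commanded when the call began; what a row does not reach only later rows make up. A row lasts 1/12 s, in which the tool goes at most 41.7 mm and 7.16 degrees, less where a joint would pass 70% of its speed; a pose out of reach is approached as far as the arm can. A call with a gripper value outside its range is refused whole. The fingers move at their own pace and stop on an object; "squeeze" is the grip in N (left out, the last holds). Time passes only in rows, so rows that repeat a pose let the fingers close. It gives the time, the measured TCP pose, the force and the opening at its end, in the units of the state.
- env.get_state(): the state, without advancing time (a new reading comes with each control period).
- imaging.snapshot(name): name is "scene" or "top"; returns (picture, depth): 400x640x3 uint8, red, green, blue; 400x640 float32, m along the optical axis (not along the pixel's ray), 0 where there is no reading.
- imaging.get_calibration(name): a dict with "fx", "fy", "cx", "cy" (pixels), "rvec" (rotation vector, rad) and "tvec" (3), from world to camera coordinates, as OpenCV has them. Camera axes: x right, y down, z forward; pixel columns grow to the right and rows downward; lengths in m; the calibration is good to about 2 mm. A picture is of the moment at which its call begins. get_calibration takes no time and is no camera call.
- workorder.close_job(): hands the job in, once; it reports no verdict.
The state is a dict: "t": time; "q": joint angles; "joint_vel": joint speeds; "effort": joint torques, N m; "tool_pos": TCP position; "eef_rot": TCP orientation; "wrist_force": force on the tool from outside, world axes, zero at the start; "ft_torque": the same for the moment, N m; "grip_width": finger opening in m.
Only numpy, scipy, OpenCV 4.12 (cv2) and the standard library are available. Lean on these libraries where they do the work, as an engineer would, in place of code of your own. Each camera call takes 0.05 s, during which the arm holds its last target. There are 200 camera calls.

## Task

The brass dart standing in the repair clamp is mended. Swing the clamp's cam lever well open, about a quarter turn, draw the dart straight up out of the clamp, and lay it gently (do not let it fall from a height) flat on the floor of the walnut tray beside the other two darts, pointing the same way as they do. Leave the lever open and everything else where it is.

Things in the scene. Friction and masses are not known exactly. Their poses are not given: they have to be found in the camera images.
- clamp: Repair clamp, fixed: dark wooden foot 100 x 170 x 12 mm (y -115 to 55), iron block 60 x 130 mm (y -95 to 35) up to z 44, two steel jaws (z 44 to 64) gripping the dart. Origin: on the shelf below the dart's bore; z up. V-notched fixed jaw on the +y side (to y 30, |x| < 18); sliding jaw on the -y side (to y -49) between cheeks 60 high (|x| < 26). The cam's pin is at x 0, y -70.
- bore (a point): Point on the axis of the clamp's bore at the top of the jaws, 64 mm above the clamp's origin; axes as the clamp's. The bore below the jaws is 8 mm wide, its floor is 12 mm above the shelf.
- lever (a joint): Cam lever on a vertical pin. 0 = shut: it points along the clamp's -x (to the robot), the jaws squeeze the dart lightly. Grows counter-clockwise from above, to the clamp's -y side; 1.57 = along the clamp's -y, stop at 1.75. At 1.57 the jaws are 3 mm loose and the dart may lean a few degrees. Stays where left; pin friction 0.12 N m (1.5 N at the grip).
- lever_grip (a point): Middle of the lever's black grip: a round bar 16 mm thick, 58 mm long, level, in line with the pin, 82 mm from it, 75 mm above the shelf, nothing below it but the foot's edge and the shelf. Axes: x towards the pin, z up.
- lever_hinge (a point): Point on the lever's pin axis, 75 mm above the shelf; turns with the lever, its x axis points away from the grip, z up. The hub on the pin is 23 mm wide, its top 72 mm above the shelf; the cam below it is 35 mm wide, top at 62 mm.
- dart: The dart in the clamp, 170 mm long, 26 g. Origin: middle of its barrel, on its axis; z from point to flights (up in the clamp). Along z: steel point -60 to -26 mm (3 thick), brass barrel to 26 (10 thick), black stem to 68 (6 thick), four red flights to 110 (cross 34 wide). Balances within 10 mm of the origin. In the clamp the origin is 72 mm up; the jaws cover the barrel to -8.
- dart_tip (a point): The tip of that dart's point, 60 mm from its origin.
- dart_tail (a point): The flight end of that dart's axis, 110 mm from its origin.
- tray: Shallow walnut tray, fixed, 256 (x) x 206 (y) mm outside, walls 8 mm thick and 26 mm high, floor 6 mm thick. Origin: centre of its underside; x along its length, away from the robot, z up. Two darts lie in its -y half; the +y half is empty. At its +x end is a tin chute.
- tray_floor (a point): Centre of the upper face of the tray's floor, 6 mm above the tray's origin; axes as the tray's.
- chute_lip (a point): Middle of the lower edge of the tin chute, in the tray's frame at x 112, y 0, z 31 mm; axes as the tray's. The chute is 130 mm wide with sides 20 mm high and rises away from the tray to z 88 at x 223 mm.
- dart_b: A like dart lying in the tray near its -y wall, point towards the tray's +x. Origin: middle of its barrel; x along the dart towards its point (sloping down 4 degrees), z up.
- dart_c: The other dart lying in the tray, about 30 mm to the -y side of the tray's middle, point towards the tray's +x. Origin and axes as dart_b.
- tankard: Pewter tankard, 86 mm wide, 115 mm high, handle on its +y side, standing on a cork coaster (100 mm wide, 5 mm thick). Origin: centre of its underside. Bystander.
- stone: Round grey sharpening stone, 76 mm wide, 24 mm high, lying on the shelf. Origin: centre of its underside. Bystander.
Mind the look-alikes: they are no part of the job. What is shaped like the dart but turquoise or white is not meant.

How it is judged:
On the way, in this order (a step that is already met when the one before it is completed fails the run):
1. the lever is swung open by at least 1.2 rad while the dart still stands in the clamp (value of joint lever above 1.2 rad and z of dart in the frame of clamp below 0.082 m), for 0.2 s.
2. the dart is drawn up out of the clamp in the gripper (point above the jaws) (contact force between the fingers and dart above 0.3 N and z of dart_tip in the frame of clamp above 0.07 m), for 0.1 s.
3. the dart is lowered into the tray in the gripper (barrel middle less than 60 mm above the shelf) (contact force between the fingers and dart above 0.3 N and z of dart in the frame of tray below 0.06 m and x of dart in the frame of tray between -0.12 and 0.12 m and y of dart in the frame of tray between -0.095 and 0.095 m), for 0.1 s.
At the end, for the whole second after the job is handed in: The lever stands open by at least 1.2 rad; the dart lies at rest, flat on the tray's floor and not on another dart (barrel middle less than 20 mm above the shelf), whole inside the walls, along the tray within 0.35 rad, point towards +x like the other two (value of joint lever above 1.2 rad and x of dart_tip in the frame of tray between -0.122 and 0.122 m and y of dart_tip in the frame of tray between -0.097 and 0.097 m and x of dart_tail in the frame of tray between -0.122 and 0.122 m and y of dart_tail in the frame of tray between -0.097 and 0.097 m and x of dart_tip in the frame of tray above 0.02 m and angle between the z axis of dart and the x axis of tray, either way round below 0.35 rad and z of dart in the frame of tray below 0.02 m and z of dart_tail in the frame of tray below 0.032 m and linear speed of dart below 0.02 m/s and angular speed of dart below 0.3 rad/s); the robot touches nothing.
It fails at once if the dart is pulled up by more than 12 mm while the lever is open by less than 1.0 rad (z of dart in the frame of clamp above 0.084 m and value of joint lever below 1 rad).
It fails at once if the dart is levered over by more than 0.4 rad while its point is still in the clamp (horizontal distance between dart_tip and bore below 0.02 m and z of dart_tip in the frame of clamp below 0.044 m and angle between dart's own z axis and vertical above 0.4 rad).
It fails at once if one of the darts in the tray is moved by more than 25 mm (distance of any of dart_b, dart_c from where it was at the start of the episode above 0.025 m).
It fails at once if the tankard or the stone is moved by more than 25 mm (distance of any of tankard, stone from where it was at the start of the episode above 0.025 m).
It also fails if it takes over 59 s, if anything falls off the work surface, if the arm or the gripper's body presses on something with over 40 N, if the wrist force passes 120 N, or if a joint passes its speed limit or range.

## Working session

There is one attempt and no reset: what is moved stays moved. The work goes in short steps, Python scripts to look and compute and a tool call to move; the robot and the scene stay as the last step left them, time stands still between calls to the robot, and variables do not carry over. Pictures are saved under pics/ and viewed, about 8 in all and at most 12, crops included, and the job is handed in when it is done.

Besides the shell and the picture viewer there is one more tool, called after "Request:" in YAML: its name, and indented under it one key for each argument. servo_tool: Moves the arm, as the interface text tells. Its arguments: {"type":"object","properties":{"turn":{"type":"array"},"linear":{"type":"array"},"grip":{"type":"array"},"squeeze":{"type":"number"}},"required":["turn","linear","grip"]}

```bash
mkdir -p pics; cat > h.py <<'E'
import numpy as np, cv2
from station import env, imaging, workorder
def cam(n):
    c=imaging.get_calibration(n); R=cv2.Rodrigues(np.array(c['rvec'],float))[0]; t=np.array(c['tvec'],float).ravel()
    return c,R,t
def ray(n,u,v):
    c,R,t=cam(n); d=R.T@np.array([(u-c['cx'])/c['fx'],(v-c['cy'])/c['fy'],1]); return -R.T@t,d
def plane(n,u,v,z):
    o,d=ray(n,u,v); return o+d*(z-o[2])/d[2]
def cloud(n,dep):
    c,R,t=cam(n); v,u=np.mgrid[:dep.shape[0],:dep.shape[1]]
    p=np.stack([(u-c['cx'])/c['fx']*dep,(v-c['cy'])/c['fy']*dep,dep],-1); return (p-t)@R
def proj(n,P):
    c,R,t=cam(n); p=R@np.array(P)+t; return p[0]/p[2]*c['fx']+c['cx'],p[1]/p[2]*c['fy']+c['cy']
def snap(n,f):
    im,d=imaging.snapshot(n); cv2.imwrite(f'pics/{f}.png',im[...,::-1]); np.savez(f'pics/{f}.npz',im=im,d=d); return im,d
E
python3 - <<'E'
from h import *
for n in('scene','top'):
    im,d=snap(n,n+'0'); c,R,t=cam(n); print(n,c['fx'],-R.T@t,R[2])
a=[cv2.imread(f'pics/{n}0.png') for n in('scene','top')]
print(env.get_state(), env.grasp_offset)
E
```

```text
scene 438.44512682028744 [1.17296045 0.48231767 0.61735173] [-0.66416329 -0.5261472  -0.53108969]
top 487.76762872543253 [0.35925635 0.01180629 1.19192264] [ 0.204923   -0.00842566 -0.97874183]
{'t': 0.1, 'q': array([-1.25020772,  0.33382055,  0.03988031,  1.46616363, -0.01341626,
        1.34331463, -0.05852345]), 'joint_vel': array([-0.00152456, -0.00099926,  0.00102023, -0.00192525, -0.00049574,
       -0.00012692,  0.00082728]), 'effort': array([ 4.30999993e-03, -6.60019612e+01,  1.37081567e+00, -4.06477582e+01,
        1.72776432e-02,  8.89869378e-03, -4.67217671e-05]), 'tool_pos': array([0.26477346, 0.59318089, 0.23053243]), 'eef_rot': array([-3.14015487e+00,  8.18993537e-05,  2.72175501e+00]), 'wrist_force': array([-0.98542123,  0.03103418,  0.11938674]), 'ft_torque': array([-0.04700094, -0.0426506 , -0.01063593]), 'grip_width': 0.08535311319885487} 0.0187
```

View pics/scene0.png

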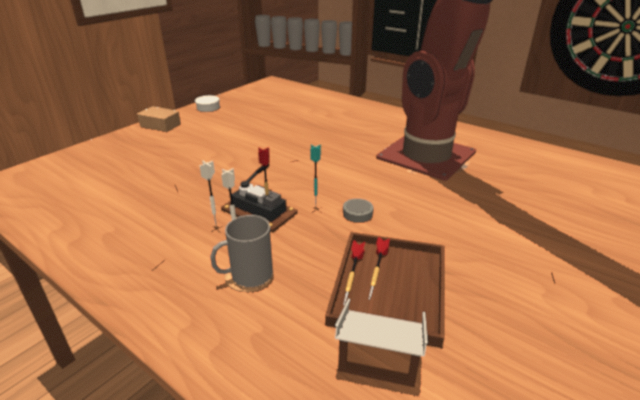

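View pics/top0.png

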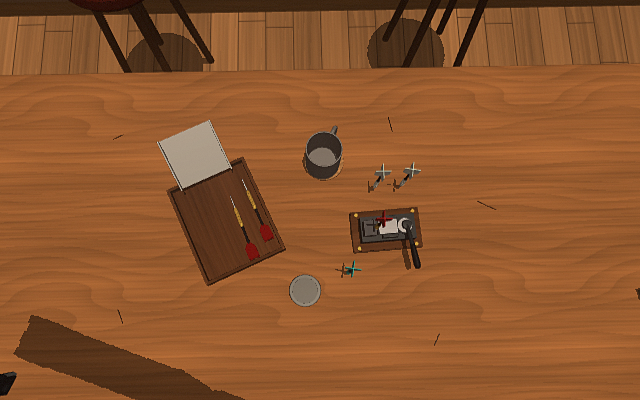

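```bash
python3 - <<'E'
from h import *
a=cv2.imread('pics/top0.png')[140:300,270:450]; b=cv2.imread('pics/scene0.png')[130:250,180:340]
a=cv2.resize(a,(540,480),interpolation=2)[:, :400+140]; b=cv2.resize(b,(540,405),interpolation=2)
cv2.imwrite('pics/c1.png',cv2.resize(np.hstack([a,cv2.copyMakeBorder(b,0,75,0,0,0)]),(800,356)))
z=np.load('pics/top0.npz'); im,d=z['im'],z['d']; P=cloud('top',d); hsv=cv2.cvtColor(im,cv2.COLOR_RGB2HSV)
# depth-segment on table region
H=P[...,2]; m=((H>0.006)&(H<0.3)&(P[...,0]>.25)&(d>0)).astype(np.uint8)
n,l,s,c=cv2.connectedComponentsWithStats(m)
for i in range(1,n):
    if s[i,4]>25:
        q=P[l==i]; r=cv2.minAreaRect((q[:,:2]*1000).astype(np.float32)); print(i,s[i],np.round(r[0]),np.round(r[1]),round(r[2],1),'zmax',q[:,2].max().round(3))
red=((hsv[...,0]<6)|(hsv[...,0]>174))&(hsv[...,1]>180)&(hsv[...,2]>60)
n,l,s,c=cv2.connectedComponentsWithStats(red.astype(np.uint8))
for i in range(1,n):
    if s[i,4]>12: q=P[l==i];print('red',s[i],c[i],np.median(q,0).round(3),q[:,2].max())
yel=(abs(hsv[...,0].astype(int)-24)<6)&(hsv[...,1]>120)&(hsv[...,2]>120)
n,l,s,c=cv2.connectedComponentsWithStats(yel.astype(np.uint8))
for i in range(1,n):
    if s[i,4]>5: q=P[l==i];print('yel',s[i],c[i],np.median(q,0).round(3))
E
```

```text
341 [ 157  120  129  166 8744] [633. 231.] [392. 212.] 23.9 zmax 0.109
381 [ 305  126   38   54 1505] [721. -49.] [ 86. 107.] 29.6 zmax 0.125
577 [399 162  22  26 169] [ 650. -231.] [25. 29.] 35.3 zmax 0.172
587 [373 164  19  26 156] [ 666. -185.] [25. 80.] 45.8 zmax 0.172
784 [ 349  207   74   62 2926] [ 516. -192.] [155. 171.] 3.2 zmax 0.187
999 [345 260  17  17  89] [438. -91.] [24. 24.] 35.3 zmax 0.174
1052 [289 275  32  32 811] [399.  11.] [73. 73.] 89.1 zmax 0.032
1405 [  0 372  17   7  75] [253. 545.] [13.  7.] 86.7 zmax 0.298
red [100   0  10   2  13] [103.84615385   0.30769231] [ 1.193e+00  5.430e-01 -1.000e-03] 0.004614820060974487
red [377 210  16  16  37] [384.24324324 217.67567568] [ 0.54  -0.16   0.182] 0.18714886523878252
red [260 224  14  19 164] [265.99390244 232.40243902] [0.538 0.101 0.026] 1.1919226443626938
red [245 242  15  19 169] [251.59171598 250.89940828] [0.494 0.137 0.026] 0.03771358553055509
yel [411 209   3   3   7] [412.14285714 210.        ] [ 0.588 -0.259  0.014]
yel [354 214   4   3  10] [355.5 214.8] [ 0.579 -0.118  0.013]
yel [415 242   3   3   8] [416.125 243.125] [ 0.506 -0.263  0.016]
yel [358 247   3   3   9] [359. 248.] [ 0.497 -0.123  0.016]
```

View pics/c1.png

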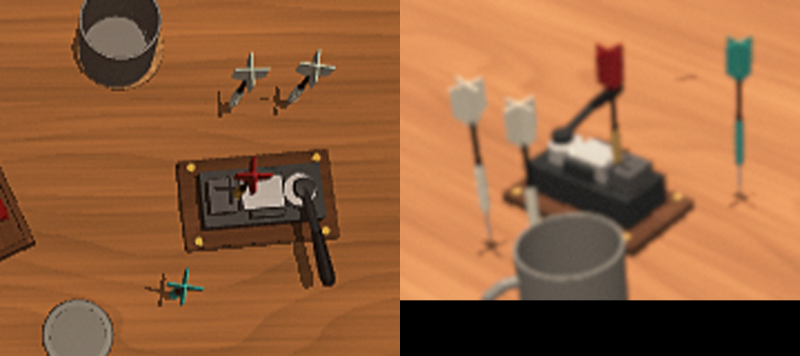

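The red-flighted dart in the clamp (top 384,218; scene 264,157) is the one meant: it is brass and red and stands between the jaws. The white ones (top 380,172 and 412,172) and the turquoise one (350,268) are look-alikes standing on the shelf. The lever is shut, with its grip end near (417,262) in the top view.

```bash
python3 - <<'E'
from h import *
z=np.load('pics/top0.npz'); im,d=z['im'],z['d']; P=cloud('top',d); hsv=cv2.cvtColor(im,cv2.COLOR_RGB2HSV)
m=np.zeros(d.shape,bool); m[150:300,150:300]=1
t=P[m&(P[...,2]>.004)&(P[...,2]<.034)&(d>0)]
for th in range(20,30):
    a=np.radians(th); X=t[:,:2]@[np.cos(a),np.sin(a)]; Y=t[:,:2]@[-np.sin(a),np.cos(a)]
    lo,hi=np.percentile(Y,[.5,99.5]); print(th,(hi-lo).round(4),np.percentile(X,[.5,99.5]).round(3),(lo+hi)/2)
for uv in [(208,285),(285,248),(168,190)]: print(uv,plane('top',*uv,.026).round(4))
for uv in [(251,258),(232,196),(267,240),(243,179)]: print(uv,plane('top',*uv,.012).round(4))
g=P[(P[...,2]>.060)&(P[...,2]<.092)&(hsv[...,2]<60)&(P[...,1]<-.2)&(P[...,0]<.52)&(P[...,0]>.4)]
print(len(g),g.mean(0),cv2.fitLine(g[:,:2].astype(np.float32),2,0,.01,.01).ravel(),g.min(0),g.max(0))
zs=np.load('pics/scene0.npz');hs=cv2.cvtColor(zs['im'],cv2.COLOR_RGB2HSV);Q=cloud('scene',zs['d'])
r=((hs[...,0]<6)|(hs[...,0]>174))&(hs[...,1]>180)&(Q[...,2]>.12)&(Q[...,2]<.2)&(Q[...,1]<-.1);q=Q[r];print('dart scene',len(q),np.median(q,0),q[:,2].max())
E
```

```text
20 0.3642 [0.378 0.768] -0.001184648344594863
21 0.3657 [0.376 0.77 ] -0.011789375404504615
22 0.3665 [0.374 0.771] -0.02238852627362485
23 0.3685 [0.372 0.771] -0.03294322753887949
24 0.37 [0.37  0.773] -0.04389393963971541
25 0.3708 [0.367 0.774] -0.05476237415384515
26 0.3712 [0.365 0.775] -0.06516842385723809
27 0.3729 [0.363 0.776] -0.0752665696816994
28 0.3751 [0.36  0.777] -0.08582973587354312
29 0.3766 [0.357 0.777] -0.09700786032732978
(208, 285) [0.4163 0.2384 0.026 ]
(285, 248) [0.4999 0.0557 0.026 ]
(168, 190) [0.6491 0.341  0.026 ]
(251, 258) [0.4792 0.1386 0.012 ]
(232, 196) [0.6339 0.1859 0.012 ]
(267, 240) [0.5221 0.0997 0.012 ]
(243, 179) [0.6769 0.1588 0.012 ]
188 [ 0.47768294 -0.24021152  0.07977145] [ 0.98081243  0.19495378  0.47768295 -0.24021152] [ 0.44141669 -0.25288933  0.06001056] [ 0.51990084 -0.2057959   0.08741678]
dart scene 137 [ 0.54324772 -0.16025086  0.16672682] 0.1831013747960851
```

Request:
servo_tool:
  turn:
    - [0,0,-7]
    - [0,0,-14]
    - [0,0,-21]
    - [0,0,-28]
    - [0,0,-35]
    - [0,0,-42]
    - [0,0,-49]
    - [0,0,-56]
    - [0,0,-63]
    - [0,0,-70]
    - [0,0,-77]
    - [0,0,-80]
  linear:
    - [2,-3.3,1]
    - [4,-6.6,2]
    - [6,-10,3]
    - [8,-13.2,4]
    - [10,-16.5,4]
    - [12,-19.8,4]
    - [14,-23,4]
    - [16,-26.4,4]
    - [18,-29.7,4]
    - [20,-33,4]
    - [22,-36.3,4]
    - [23.5,-39.3,4]
  grip: [5,5,5,5,5,5,5,5,5,5,5,5]

```text
t: 1.1
tool_pos: [0.5009, 0.1979, 0.2712]
eef_rot: [3.141, 0.0, 1.317]
wrist_force: [0.8, 0.1, 0.5]
grip_width: 0.0499
```

Request:
servo_tool:
  turn:
    - [0,0,-7]
    - [0,0,-14]
    - [0,0,-21]
    - [0,0,-28]
    - [0,0,-35]
    - [0,0,-42]
    - [0,0,-49]
    - [0,0,-56]
    - [0,0,-63]
    - [0,0,-70]
    - [0,0,-72.3]
    - [0,0,-72.3]
  linear:
    - [0,-3.8,0]
    - [-0.5,-7.6,0]
    - [-1,-11.4,0]
    - [-1.5,-15.2,0]
    - [-2,-19,0]
    - [-2.5,-22.8,0]
    - [-3,-26.6,0]
    - [-3.5,-30.4,0]
    - [-3.7,-34.2,-2]
    - [-3.7,-38,-4]
    - [-3.7,-41.8,-7]
    - [-3.7,-43.8,-9]
  grip: [4,4,4,4,4,4,4,4,4,4,4,4]

```text
t: 2.1
tool_pos: [0.4624, -0.2403, 0.181]
eef_rot: [3.141, -0.002, 0.059]
wrist_force: [0.3, 1.5, -0.8]
grip_width: 0.0401
```

```bash
python3 - <<'E'
from h import *
im,d=snap('scene','s1'); im2,d2=snap('top','t1')
p=env.get_state()['tool_pos']; print(p,proj('scene',p),proj('top',p))
for q in [(.463,-.236,.075),(.545,-.231,.075)]: print(proj('scene',q),proj('top',q))
b=cv2.resize(cv2.imread('pics/s1.png')[110:240,180:340],(480,390)); 
a=cv2.resize(cv2.imread('pics/t1.png')[190:320,340:440],(300,390)); cv2.imwrite('pics/c2.png',np.hstack([b,a]))
E
```

```text
[ 0.45946881 -0.241317    0.1776425 ] (np.float64(262.8365660832247), np.float64(130.39682803780613)) (np.float64(425.0760327991802), np.float64(255.57787002933392))
(np.float64(266.0650407878166), np.float64(167.98943109107628)) (np.float64(411.80206221286306), np.float64(258.7595561777408))
(np.float64(244.60656626499028), np.float64(181.19575389154036)) (np.float64(407.3080852312437), np.float64(223.4793816713547))
```

View pics/c2.png

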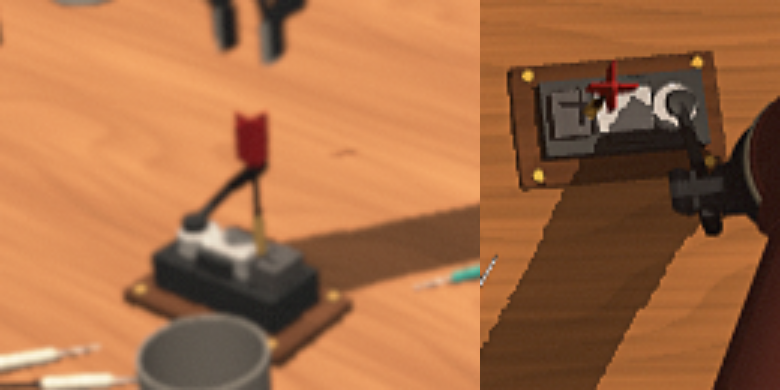

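Request:
servo_tool:
  turn:
    - [0,0,4]
    - [0,0,8]
    - [0,0,8]
    - [0,0,8]
    - [0,0,8]
    - [0,0,8]
    - [0,0,8]
    - [0,0,8]
    - [0,0,8]
  linear:
    - [0.6,0,0]
    - [0.6,0,-2]
    - [0.6,0,-4]
    - [0.6,0,-6]
    - [0.6,0,-8]
    - [0.6,0,-10]
    - [0.6,0,-11.5]
    - [0.6,0,-12]
    - [0.6,0,-12]
  grip: [4,4,4,4,4,4,4,4,4]

```text
t: 2.95
tool_pos: [0.4683, -0.2367, 0.0604]
eef_rot: [-3.141, 0.002, 0.204]
wrist_force: [-0.4, -0.4, 0.5]
grip_width: 0.0404
```

Request:
servo_tool:
  turn:
    - [0,0,0]
    - [0,0,0]
    - [0,0,0]
    - [0,0,0]
  linear:
    - [0,0,0]
    - [0,0,0]
    - [0,0,0]
    - [0,0,0]
  grip: [2.2,2.2,2.2,2.2]

```text
t: 3.28
tool_pos: [0.4694, -0.238, 0.0622]
eef_rot: [3.141, -0.001, 0.203]
wrist_force: [-0.8, -2.5, 2.1]
grip_width: 0.0218
```

```bash
python3 - <<'E'
from h import *
im,d=snap('scene','s2'); s=env.get_state(); print(s['tool_pos'],s['eef_rot'],s['wrist_force'],s['grip_width'],s['q'].round(2))
cv2.imwrite('pics/c3.png',cv2.resize(cv2.imread('pics/s2.png')[110:240,180:340],(640,520)))
E
```

```text
[ 0.46941095 -0.23796555  0.06213131] [ 3.14086236e+00 -1.40340263e-03  2.02967193e-01] [-1.496237   -2.60933068  2.00698896] 0.022073330707897215 [-0.32  0.31  0.82  1.99 -0.28  0.95 -0.73]
```

View pics/c3.png

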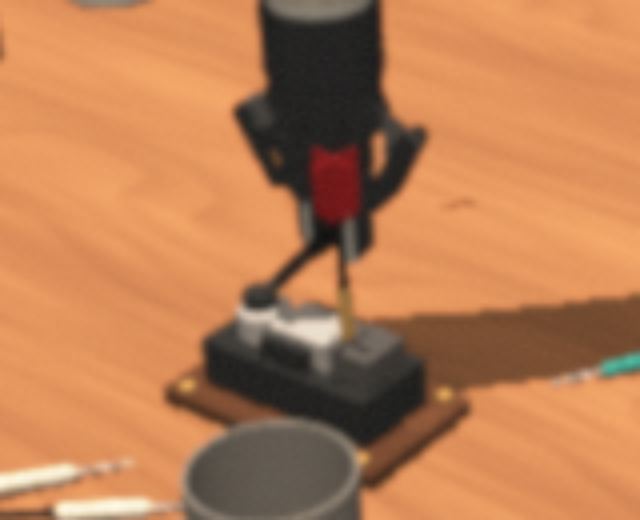

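Request:
servo_tool:
  turn:
    - [0,0,3.5]
    - [0,0,7]
    - [0,0,10.5]
    - [0,0,14]
    - [0,0,17.5]
    - [0,0,21]
    - [0,0,24.5]
    - [0,0,28]
    - [0,0,31.5]
    - [0,0,35]
    - [0,0,38.5]
    - [0,0,42]
  linear:
    - [0.1,-0.5,0]
    - [0.23,-0.98,0]
    - [0.4,-1.46,0]
    - [0.58,-1.93,0]
    - [0.8,-2.38,0]
    - [1.04,-2.82,0]
    - [1.31,-3.24,0]
    - [1.6,-3.65,0]
    - [1.92,-4.04,0]
    - [2.27,-4.41,0]
    - [2.64,-4.76,0]
    - [3.02,-5.08,0]
  grip: [2.2,2.2,2.2,2.2,2.2,2.2,2.2,2.2,2.2,2.2,2.2,2.2]

```text
t: 4.33
tool_pos: [0.4989, -0.2879, 0.0613]
eef_rot: [-3.14, -0.0, 0.939]
wrist_force: [-2.2, 0.4, -0.4]
grip_width: 0.0221
```

Request:
servo_tool:
  turn:
    - [0,0,3.5]
    - [0,0,7]
    - [0,0,10.5]
    - [0,0,14]
    - [0,0,17.5]
    - [0,0,21]
    - [0,0,24.5]
    - [0,0,28]
    - [0,0,31.5]
    - [0,0,35]
    - [0,0,40]
    - [0,0,40]
  linear:
    - [0.4,-0.31,0]
    - [0.82,-0.58,0]
    - [1.26,-0.83,0]
    - [1.72,-1.05,0]
    - [2.18,-1.25,0]
    - [2.66,-1.41,0]
    - [3.14,-1.54,0]
    - [3.64,-1.65,0]
    - [4.14,-1.73,0]
    - [4.64,-1.77,0]
    - [5.36,-1.78,0]
    - [5.36,-1.78,0]
  grip: [2.2,2.2,2.2,2.2,2.2,2.2,2.2,2.2,2.2,2.2,2.2,2.2]

```text
t: 5.33
tool_pos: [0.5539, -0.3053, 0.0614]
eef_rot: [3.141, -0.001, 1.64]
wrist_force: [-0.1, -0.2, -0.1]
grip_width: 0.0221
```

```bash
python3 - <<'E'
from h import *
im,d=snap('scene','s3'); s=env.get_state(); print(s['tool_pos'],s['eef_rot'],s['wrist_force'],s['grip_width'],s['q'].round(2))
cv2.imwrite('pics/c4.png',cv2.resize(cv2.imread('pics/s3.png')[110:240,180:340],(640,520)))
E
```

```text
[ 0.55331564 -0.3055361   0.06138565] [ 3.14117979e+00 -4.08020242e-04  1.63412746e+00] [-0.08688581  0.40009806 -0.0813058 ] 0.02244470848639069 [ 0.06  0.47  0.48  1.71 -0.25  1.02  0.69]
```

View pics/c4.png

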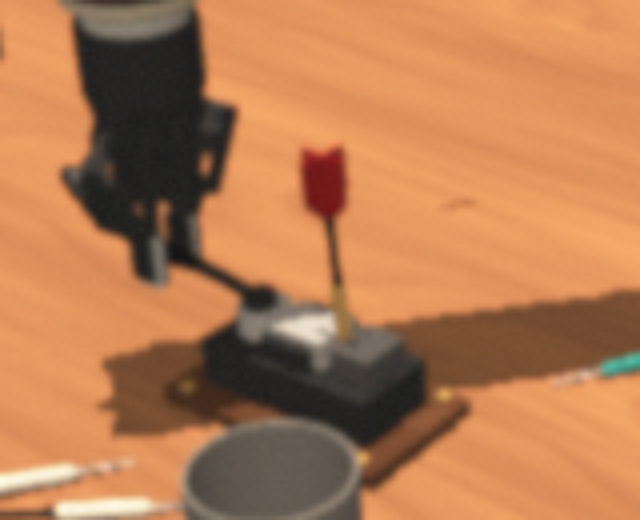

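Picture: the lever now points along the clamp's -y (crop 190,260 to 260,300) and the dart still stands, leaning a little.

Request:
servo_tool:
  turn:
    - [0,0,0]
    - [0,0,0]
    - [0,0,0]
    - [0,0,0]
    - [0,0,0]
    - [0,0,0]
    - [0,0,0]
    - [0,0,2]
    - [0,0,2]
    - [0,0,2]
    - [0,0,2]
    - [0,0,2]
  linear:
    - [0,0,0]
    - [0,0,0]
    - [0,0,1]
    - [0,0,4]
    - [0,0,8]
    - [0,0,12]
    - [0,0,16]
    - [0,4,19]
    - [-0.5,8,19]
    - [-1,12,19]
    - [-1.5,16,19]
    - [-1.8,20,19]
  grip: [4,4,4,4,4,4,4,4,4,4,4,4]

```text
t: 6.38
tool_pos: [0.5339, -0.1059, 0.2526]
eef_rot: [3.14, -0.0, 1.667]
wrist_force: [2.2, -0.3, -0.4]
grip_width: 0.0397
```

Request:
servo_tool:
  turn:
    - [-5,-0.3,0]
    - [-10,-0.6,0]
    - [-15,-1,0]
    - [-20,-1.3,0]
    - [-25,-1.6,0]
    - [-30,-1.9,0]
    - [-35,-2.2,0]
    - [-40,-2.6,0]
    - [-45,-2.9,0]
    - [-50,-3.2,0]
    - [-55,-3.5,0]
    - [-60,-3.8,0]
  linear:
    - [0,2,0]
    - [0,4,0]
    - [0,4,0]
    - [0,4,0]
    - [0,4,0]
    - [0,4,0]
    - [0,4,0]
    - [0,4,0]
    - [0,4,0]
    - [0,4,0]
    - [0,4,0]
    - [0,4,0]
  grip: [4,4,4,4,4,4,4,4,4,4,4,4]

```text
t: 7.38
tool_pos: [0.5351, -0.0668, 0.2526]
eef_rot: [-3.087, 1.052, 1.699]
wrist_force: [0.7, 0.2, -0.7]
grip_width: 0.04
```

```bash
python3 - <<'E'
from h import *
from scipy.spatial.transform import Rotation as Ro
im,d=snap('scene','s4'); im2,d2=snap('top','t4'); s=env.get_state(); R=Ro.from_euler('xyz',s['eef_rot']).as_matrix()
print(s['tool_pos'],'z',R[:,2].round(3),'y',R[:,1].round(3),s['wrist_force'],s['q'].round(2))
cv2.imwrite('pics/c5.png',np.hstack([cv2.resize(cv2.imread('pics/s4.png')[80:240,180:340],(400,400)),cv2.resize(cv2.imread('pics/t4.png')[170:300,310:440],(400,400))]))
# dart position: red in both, brass in scene
for n,i,D in(('scene',im,d),('top',im2,d2)):
    h=cv2.cvtColor(i,cv2.COLOR_RGB2HSV);Q=cloud(n,D);r=((h[...,0]<6)|(h[...,0]>174))&(h[...,1]>150)&(Q[...,2]>.12)&(Q[...,2]<.2)&(Q[...,1]<-.1)&(Q[...,1]>-.2)&(Q[...,0]>.5)&(Q[...,0]<.6)
    if r.any(): print(n,r.sum(),np.median(Q[r],0).round(4),np.argwhere(r).mean(0)[::-1])
h=cv2.cvtColor(im,cv2.COLOR_RGB2HSV);r=(abs(h[...,0].astype(int)-22)<7)&(h[...,1]>130);r[:,:250]=0;r[:,278:]=0;r[:178]=0;r[202:]=0
print('brass',r.sum(),np.argwhere(r).mean(0)[::-1],proj('scene',(.542,-.16,.083)),proj('scene',(.541,-.161,.16)))
E
```

```text
[ 0.53425557 -0.06550465  0.24972092] z [ 0.056 -0.867 -0.495] y [ 0.996  0.084 -0.034] [-0.72328675 -0.19294274 -0.24298501] [-0.7   0.32  0.21  1.85  0.85  1.57 -0.66]
scene 144 [ 0.5438 -0.1686  0.1677] [260.65277778 155.22222222]
top 95 [ 0.5405 -0.1681  0.1732] [386.87368421 218.4       ]
brass 27 [264.85185185 187.22222222] (np.float64(266.2680853869831), np.float64(186.9343381438384)) (np.float64(264.1008335690546), np.float64(157.68657312437063))
```

View pics/c5.png

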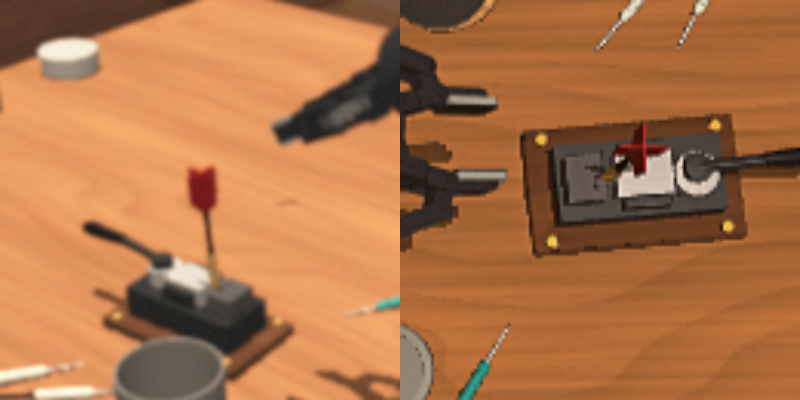

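Request:
servo_tool:
  turn:
    - [0,0,0]
    - [0,0,0]
    - [0,0,0]
    - [0,0,0]
    - [0,0,0]
    - [0,0,0]
    - [0,0,0]
  linear:
    - [0,0,-2]
    - [0,0,-4]
    - [0,0,-6]
    - [0,0,-8]
    - [0,0,-10]
    - [0.1,0,-10.8]
    - [0.1,0,-10.8]
  grip: [4,4,4,4,4,4,4]

```text
t: 8.07
tool_pos: [0.5356, -0.0679, 0.143]
eef_rot: [-3.079, 1.047, 1.704]
wrist_force: [0.0, 0.0, 0.1]
grip_width: 0.0403
```

Request:
servo_tool:
  turn:
    - [0,0,0]
    - [0,0,0]
    - [0,0,0]
    - [0,0,0]
    - [0,0,0]
    - [0,0,0]
    - [0,0,0]
    - [0,0,0]
  linear:
    - [0.1,-2,-1.1]
    - [0.3,-4,-2.3]
    - [0.4,-6,-3.4]
    - [0.5,-8,-4.5]
    - [0.6,-9,-5.1]
    - [0.7,-10,-5.7]
    - [0.7,-10.6,-6]
    - [0.7,-10.6,-6]
  grip: [4,4,4,4,4,4,4,4]

```text
t: 8.73
tool_pos: [0.5427, -0.1742, 0.0836]
eef_rot: [-3.081, 1.049, 1.703]
wrist_force: [0.1, 0.3, 0.2]
grip_width: 0.0398
```

```bash
python3 - <<'E'
from h import *
im,d=snap('scene','s5'); im2,d2=snap('top','t5'); s=env.get_state()
print(s['tool_pos'],s['wrist_force'],s['q'].round(2),proj('top',s['tool_pos']),proj('scene',s['tool_pos']))
cv2.imwrite('pics/c6.png',np.hstack([cv2.resize(cv2.imread('pics/s5.png')[130:230,210:310],(400,400)),cv2.resize(cv2.imread('pics/t5.png')[180:260,340:420],(400,400))]))
E
```

```text
[ 0.54330318 -0.17253661  0.08365927] [0.06109793 0.25143496 0.54620638] [-0.57  0.54  0.26  1.99  0.95  1.21 -0.85] (np.float64(382.80999920544457), np.float64(224.11178324342995)) (np.float64(262.03942490311715), np.float64(185.27518999496962))
```

View pics/c6.png

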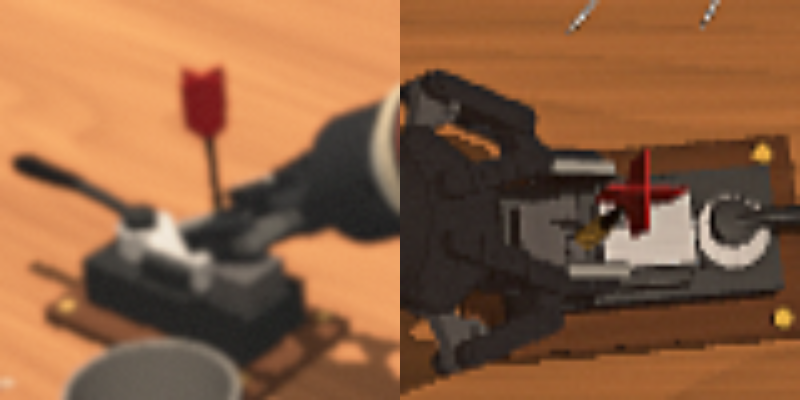

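The barrel (crop 592,235) stands between the two finger ends, so I close on it.

Request:
servo_tool:
  turn:
    - [0,0,0]
    - [0,0,0]
    - [0,0,0]
    - [0,0,0]
    - [0,0,0]
    - [0,0,0]
    - [0,0,0]
    - [0,0,0]
  linear:
    - [0,0,0]
    - [0,0,0]
    - [0,0,0]
    - [0,0,0]
    - [0,0,0]
    - [0,0,0]
    - [0,0,0]
    - [0,0,0]
  grip: [2,1.2,0.6,0.6,0.6,0.6,0.6,0.6]
  squeeze: 30

```text
t: 9.5
tool_pos: [0.5432, -0.1729, 0.0834]
eef_rot: [-3.081, 1.048, 1.705]
wrist_force: [0.6, 4.0, 3.4]
grip_width: 0.0082
```

Request:
servo_tool:
  turn:
    - [0,0,0]
    - [0,0,0]
    - [0,0,0]
    - [0,0,0]
    - [0,0,0]
    - [0,0,0]
    - [0,0,0]
    - [0,0,0]
    - [0,0,0]
    - [0,0,0]
    - [0,0,0]
    - [0,0,0]
  linear:
    - [0,0,0.5]
    - [0,0,1]
    - [0,0,1.5]
    - [0,0,2.2]
    - [0,0,3]
    - [0,0,4]
    - [0,0,5]
    - [0,0,6]
    - [0,0,7]
    - [0,0,8]
    - [0,0,9]
    - [0,0,10]
  grip: [0.6,0.6,0.6,0.6,0.6,0.6,0.6,0.6,0.6,0.6,0.6,0.6]

```text
t: 10.5
tool_pos: [0.5428, -0.1733, 0.1844]
eef_rot: [-3.081, 1.048, 1.704]
wrist_force: [-0.5, 0.3, 0.0]
grip_width: 0.0084
```

```bash
python3 - <<'E'
from h import *
im,d=snap('scene','s6'); s=env.get_state()
print(s['tool_pos'],s['eef_rot'],s['wrist_force'],s['q'].round(2),s['grip_width'],proj('scene',s['tool_pos']))
cv2.imwrite('pics/c7.png',cv2.resize(cv2.imread('pics/s6.png')[90:230,190:330],(500,500)))
E
```

```text
[ 0.54345452 -0.17338334  0.18613083] [-3.08465749  1.04834129  1.7006574 ] [0.76518317 0.08201293 2.73094824] [-0.58  0.36  0.28  1.97  0.94  1.34 -0.69] 0.008108035336261574 (np.float64(258.6034291896193), np.float64(146.2431701806172))
```

View pics/c7.png

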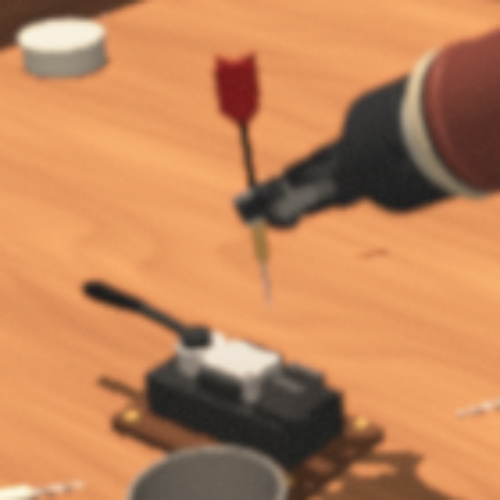

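The dart hangs free in the gripper with its point (crop 268,300) above the jaws. Next I measure its direction in the gripper.

```bash
cat > meas.py <<'E'
from h import *
from scipy.spatial.transform import Rotation as Ro
def run():
    s=env.get_state(); R=Ro.from_euler('xyz',s['eef_rot']).as_matrix(); p=s['tool_pos']; out=[]
    for n in('scene','top'):
        i,D=snap(n,'m_'+n+str(int(s['t']*100))); h=cv2.cvtColor(i,cv2.COLOR_RGB2HSV);Q=cloud(n,D)
        r=((h[...,0]<6)|(h[...,0]>174))&(h[...,1]>150)&(np.linalg.norm(Q-p,axis=-1)<.15)&(D>0)
        r=cv2.morphologyEx(r.astype(np.uint8),cv2.MORPH_OPEN,np.ones((2,2)))>0
        n2,l,st,c=cv2.connectedComponentsWithStats(r.astype(np.uint8)); 
        if n2<2: print(n,'no red'); continue
        k=1+st[1:,4].argmax(); q=Q[l==k]; m=np.median(q,0); out.append(m); print(n,'flights',st[k,4],m.round(4),'in tool frame',(R.T@(m-p)).round(4))
    return s,R,p,out
E
python3 - <<'E'
from meas import *
s,R,p,o=run(); print(p,s['eef_rot'])
E
```

```text
scene flights 165 [ 0.5468 -0.1692  0.2674] in tool frame [-0.0686  0.0014 -0.0439]
top flights 127 [ 0.544  -0.1697  0.2674] in tool frame [-0.0687 -0.0014 -0.0436]
[ 0.54345452 -0.17338334  0.18613083] [-3.08465749  1.04834129  1.7006574 ]
```

```bash
cat > plan.py <<'E'
from h import *
from scipy.spatial.transform import Rotation as Ro
def target(yaw=24.2,slope=4,ut=(-.901,0,-.434)):
    c,s=np.cos(np.radians(slope)),np.sin(np.radians(slope)); y=np.radians(yaw)
    X=np.array([np.cos(y),np.sin(y),0]);Z=np.array([0,0,1.])
    u=-c*X+s*Z; w=-s*X-c*Z; a,b=-ut[0],-ut[2]
    z=-b*u+a*w; x=-a*u-b*w; return np.stack([x,np.cross(z,x),z],1)
E
python3 - <<'E'
from plan import *
s=env.get_state(); R0=Ro.from_euler('xyz',s['eef_rot']); T=Ro.from_matrix(target())
print('direct',np.degrees((T*R0.inv()).as_rotvec()))
M=Ro.from_euler('z',-20,degrees=True)*Ro.from_rotvec(np.radians(62)*np.array([.998,.064,0]))
A=Ro.from_rotvec(np.radians(62)*np.array([.998,.064,0])); 
print('A',np.degrees(A.as_rotvec()),'rest',np.degrees((T*(A*R0).inv()).as_rotvec()),(A*R0).as_matrix()[:,2],T.as_matrix().round(3))
E
```

```text
direct [ 73.74341627 -45.27275769 -58.63983753]
A [61.876  3.968  0.   ] rest [ 18.31464774 -10.53553967 -70.63225083] [-0.00209694  0.03346349 -0.99943774] [[ 0.847  0.41   0.338]
 [ 0.381 -0.912  0.152]
 [ 0.37  -0.    -0.929]]
```

Request:
servo_tool:
  turn:
    - [5,0.3,0]
    - [10,0.6,0]
    - [16,1,0]
    - [22,1.4,0]
    - [28,1.8,0]
    - [34,2.2,0]
    - [40,2.6,0]
    - [45,2.9,0]
    - [50,3.2,0]
    - [55,3.5,0]
    - [61.9,4,0]
    - [61.9,4,0]
  linear:
    - [0,0,2]
    - [0,0,4]
    - [0,0,6]
    - [0,1,7.5]
    - [0,2,9]
    - [0,3,9]
    - [0,4.5,9]
    - [0,6,9]
    - [0,7.5,9]
    - [0,9,9]
    - [0,10.5,9]
    - [0,12,9]
  grip: [0.6,0.6,0.6,0.6,0.6,0.6,0.6,0.6,0.6,0.6,0.6,0.6]

```text
t: 11.65
tool_pos: [0.5426, -0.0571, 0.2732]
eef_rot: [3.141, -0.04, 1.662]
wrist_force: [0.1, -1.9, -0.3]
grip_width: 0.0089
```

Request:
servo_tool:
  turn:
    - [1.7,-1,-6.5]
    - [3.4,-2,-13]
    - [5,-2.9,-19.5]
    - [6.8,-3.9,-26]
    - [8.4,-4.8,-32.5]
    - [10.1,-5.8,-39]
    - [11.8,-6.8,-45.5]
    - [13.5,-7.7,-52]
    - [15.1,-8.7,-58.5]
    - [16.8,-9.7,-65]
    - [18.3,-10.5,-70.6]
    - [18.3,-10.5,-70.6]
  linear:
    - [0.2,2.5,0]
    - [0.5,5,0]
    - [0.7,7.5,0]
    - [1,10,0]
    - [1.2,12.5,0]
    - [1.4,15,0]
    - [1.6,17.5,0]
    - [1.8,20,0]
    - [2,22.5,-2]
    - [2.2,25,-4]
    - [2.5,27.5,-6]
    - [2.5,29.2,-7]
  grip: [0.6,0.6,0.6,0.6,0.6,0.6,0.6,0.6,0.6,0.6,0.6,0.6]

```text
t: 12.65
tool_pos: [0.5654, 0.2409, 0.1997]
eef_rot: [-3.138, -0.376, 0.419]
wrist_force: [-1.2, -0.0, -0.4]
grip_width: 0.0085
```

```bash
python3 - <<'E'
from meas import *
from plan import target
s,R,p,o=run(); print(p,s['q'].round(2),s['grip_width'],s['wrist_force'])
T=Ro.from_matrix(target()); print('rest',np.degrees((T*Ro.from_matrix(R).inv()).as_rotvec()).round(2))
k=str(int(s['t']*100)); a=cv2.imread(f'pics/m_scene{k}.png')[150:400,270:520]; b=cv2.imread(f'pics/m_top{k}.png')[110:310,120:320]
cv2.imwrite('pics/c8.png',np.hstack([cv2.resize(a,(400,400)),cv2.resize(b,(400,400))]))
E
```

```text
scene flights 83 [0.5008 0.2132 0.2144] in tool frame [-0.06   -0.0011 -0.0394]
top no red
[0.56540054 0.2409081  0.1997036 ] [-0.57  0.03  0.09  1.94  0.03  0.79 -1.65] 0.008472136313098311 [-1.1550274  -0.01857312 -0.35251207]
rest [-0.09 -0.23  0.11]
```

View pics/c8.png

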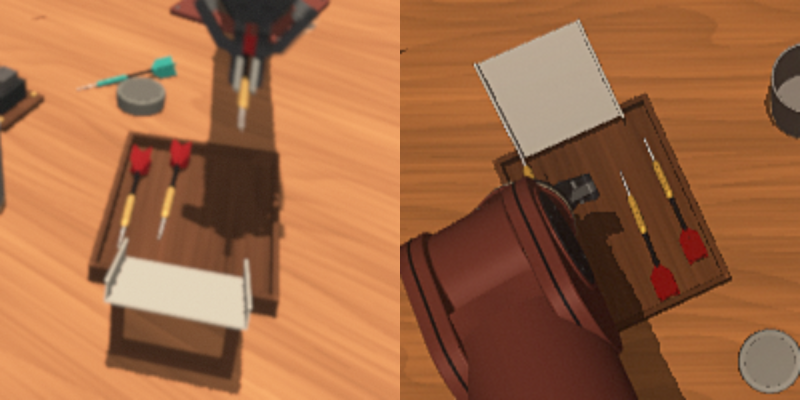

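Request:
servo_tool:
  turn:
    - [0,0,0]
    - [0,0,0]
    - [0,0,0]
    - [0,0,0]
    - [0,0,0]
    - [0,0,0]
    - [0,0,0]
    - [0,0,0]
    - [0,0,0]
    - [0,0,0]
    - [0,0,0]
    - [0,0,0]
  linear:
    - [0.1,0,-2.5]
    - [0.2,-0.1,-5]
    - [0.3,-0.1,-7.5]
    - [0.3,-0.1,-10]
    - [0.3,-0.1,-12]
    - [0.3,-0.1,-13.5]
    - [0.3,-0.1,-15]
    - [0.3,-0.1,-16]
    - [0.3,-0.1,-16.8]
    - [0.3,-0.1,-17.5]
    - [0.3,-0.1,-18]
    - [0.3,-0.1,-18]
  grip: [0.6,0.6,0.6,0.6,0.6,0.6,0.6,0.6,0.6,0.6,0.6,0.6]

```text
t: 13.75
tool_pos: [0.5706, 0.2374, 0.0226]
eef_rot: [-3.141, -0.377, 0.425]
wrist_force: [-1.5, -0.9, -0.6]
grip_width: 0.0087
```

```bash
python3 - <<'E'
from meas import *
s=env.get_state(); im,d=snap('scene','s9'); print(s['tool_pos'],s['eef_rot'],s['wrist_force'],s['grip_width'])
cv2.imwrite('pics/c9.png',cv2.resize(cv2.imread('pics/s9.png')[220:350,320:450],(520,520)))
E
```

```text
[0.57058545 0.23740285 0.02257733] [-3.14084205 -0.37746482  0.42452206] [-1.47149035 -0.94100678 -0.64828894] 0.008701211457362933
```

View pics/c9.png

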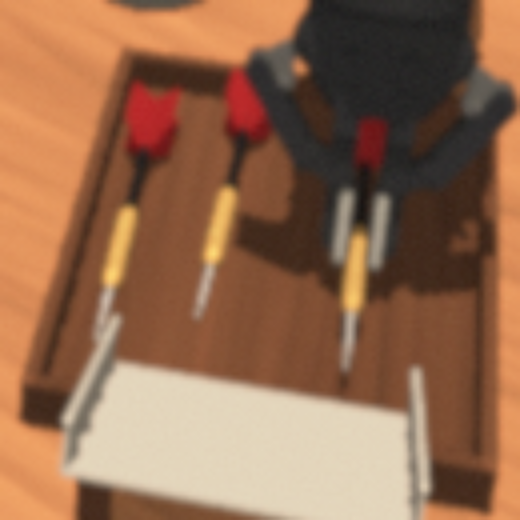

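Request:
servo_tool:
  turn:
    - [0,0,0]
    - [0,0,0]
    - [0,0,0]
    - [0,0,0]
    - [0,0,0]
  linear:
    - [0,0,-0.2]
    - [0,0,-0.4]
    - [0,0,-0.6]
    - [0,0,-0.8]
    - [0,0,-0.8]
  grip: [0.6,0.6,0.6,0.6,0.6]

```text
t: 14.22
tool_pos: [0.5706, 0.2376, 0.015]
eef_rot: [-3.141, -0.378, 0.425]
wrist_force: [0.3, -1.0, -1.1]
grip_width: 0.0087
```

Request:
servo_tool:
  turn:
    - [0,0,0]
    - [0,0,0]
    - [0,0,0]
  linear:
    - [0,0,-0.15]
    - [0,0,-0.3]
    - [0,0,-0.3]
  grip: [0.6,0.6,0.6]

```text
t: 14.47
tool_pos: [0.5707, 0.2377, 0.012]
eef_rot: [-3.141, -0.378, 0.425]
wrist_force: [-0.2, -0.7, -0.3]
grip_width: 0.0082
```

Request:
servo_tool:
  turn:
    - [0,0,0]
    - [0,0,0]
    - [0,0,0]
    - [0,0,0]
    - [0,0,0]
    - [0,0,0]
    - [0,0,0]
    - [0,0,0]
  linear:
    - [0,0,0]
    - [0,0,0]
    - [0,0,0]
    - [0,0,0]
    - [0,0,0]
    - [0,0,0]
    - [0,0,0]
    - [0,0,0]
  grip: [0.9,1.1,1.3,1.6,2,2.4,2.6,2.6]

```text
t: 15.13
tool_pos: [0.5708, 0.2377, 0.0123]
eef_rot: [-3.141, -0.379, 0.425]
wrist_force: [0.5, -0.2, -0.7]
grip_width: 0.026
```

Request:
servo_tool:
  turn:
    - [0,0,0]
    - [0,0,0]
    - [0,0,0]
    - [0,0,0]
    - [0,0,0]
    - [0,0,0]
    - [0,0,0]
    - [0,0,0]
    - [0,0,0]
    - [0,0,0]
    - [0,0,0]
    - [0,0,0]
  linear:
    - [0,0,0.5]
    - [0,0,1]
    - [0,0,2]
    - [0,0,3.5]
    - [0,0,5]
    - [0,0,7]
    - [0,0,9]
    - [-1,3,12]
    - [-2,6,15]
    - [-3,9,18]
    - [-4,12,19]
    - [-4,14,19]
  grip: [2.6,2.6,2.6,2.6,2.6,2.6,2.6,2.6,2.6,2.6,2.6,2.6]

```text
t: 16.13
tool_pos: [0.5298, 0.3834, 0.209]
eef_rot: [-3.137, -0.386, 0.427]
wrist_force: [-0.1, 1.0, 1.6]
grip_width: 0.026
```

```bash
python3 - <<'E'
from h import *
s=env.get_state(); im,d=snap('scene','s10'); im2,d2=snap('top','t10'); print(s['tool_pos'],s['wrist_force'],s['t'])
a=cv2.imread('pics/s10.png')[130:370,190:460]; b=cv2.imread('pics/t10.png')[110:310,150:440]
cv2.imwrite('pics/c10.png',np.hstack([cv2.resize(a,(380,340)),cv2.resize(b,(420,340))]))
h=cv2.cvtColor(im,cv2.COLOR_RGB2HSV);r=((h[...,0]<6)|(h[...,0]>174))&(h[...,1]>180)&(h[...,2]>60);r[:225]=0;r[300:]=0
yl=(abs(h[...,0].astype(int)-22)<6)&(h[...,1]>110)&(h[...,2]>150);yl[:240]=0;yl[320:]=0;yl[:,:335]=0;yl[:,450:]=0
Q=cloud('scene',d); a=np.radians(24.2); Rt=np.array([[np.cos(a),np.sin(a),0],[-np.sin(a),np.cos(a),0],[0,0,1]]); o=np.array([.5745,.1984,0])
for nm,m in(('red',r),('brass',yl)):
    n,l,st,c=cv2.connectedComponentsWithStats(m.astype(np.uint8))
    for i in range(1,n):
        if st[i,4]>20: print(nm,c[i].round(),st[i,4],(Rt@(np.median(Q[l==i],0)-o)).round(4))
E
```

```text
[0.52975076 0.38336173 0.20899865] [-0.14164505  1.01882992  1.63647124] 16.1333
red [382. 245.] 178 [-0.095  -0.0247  0.0239]
red [357. 249.] 191 [-0.0692 -0.0751  0.0238]
red [406. 258.] 187 [-0.063   0.0266  0.0244]
brass [375. 276.] 76 [-0.0022 -0.0302  0.0165]
brass [350. 281.] 81 [ 0.022  -0.0754  0.0167]
brass [405. 292.] 81 [0.0275 0.0314 0.0164]
```

View pics/c10.png

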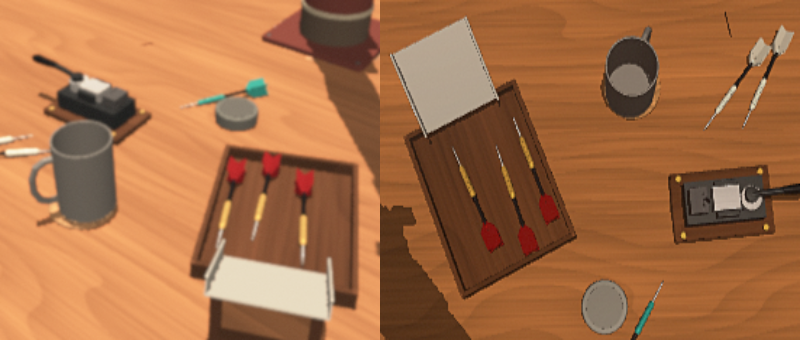

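```bash
python3 -c "
from station import workorder; print(workorder.close_job())"
```

```text
the job is handed in; nothing more can be done
None
```

The mended dart now lies flat in the empty half of the walnut tray, point towards the chute like the other two, and I have handed the job in at about 16 s of the 59 s allowed. No verdict was reported.

I swung the lever open to about 1.5 rad while the dart still stood in the clamp. Then I gripped the barrel from the side, drew the dart straight up, and turned it level. I lowered it until the fingertips were just above the tray floor, so it dropped only about 1 cm when I let go.

**Last checks, from the final pictures:**
- **Dart:** its barrel middle is at about x 27, y 31 mm in the tray. The top of the barrel is about 16 mm above the shelf, the same as the two darts already there. It lies within a few degrees of the tray's length.
- **Other things:** the two tray darts, the tankard and the stone look to be where they were, and the lever is still open. I compared these by eye rather than measuring each one, apart from one tray dart, which is within about a pixel of its starting place.
- **Robot:** it is clear of everything.

**What disagreed:** the white and turquoise look-alike darts stood upright in the first pictures but were lying flat by the first picture after I moved. The gripper's path stayed well clear of them, so they probably fell on their own. I can't rule out the rest of the arm, because I didn't check it.

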